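# Start the clamp bolt of a filter holder by its thread drop

## Robot

A 7-joint arm with a two-finger parallel gripper is mounted at the origin on the work surface. World frame = base frame: x ahead of the robot, y to its left, z up, the work surface at z = 0. Lengths are in m, angles in rad, forces in N, time in s.
With the tool pointing down it reaches from about 0.4 to 0.875 m from the base axis. Payload 19.3 kg.
Tool frame: the origin (TCP) lies on the centre line of the jaws, within the pads' length; the fingertips stand 14 mm ahead of it and the grasp point (between the pads) lies 5 mm behind it; z points along the fingers, y is the direction in which the jaws open and shut (so a half turn about z gives the same grasp; the last joint's range is limited). The gripper opens to 85 mm and grips with 20 to 120 N. Pads are 22 mm wide; open, the fingers measure 114 mm over their backs; the gripper's body (76 mm by 85 mm) begins 54 mm behind the grasp point. The pads swing forward as they close: fully open they stand 13 mm farther back than shut.
Start: joints at [-0.07, 0.521, -0.036, 1.599, 0.021, 1.021, -0.113], TCP at [0.625, -0, 0.245] pointing down, gripper open.
Joint ranges: [-2.91, 2.91], [-0.3, 2.13], [-1.5, 1.42], [0.17, 2.43], [-1.26, 4.41], [0.16, 1.93], [-2.52, 2.52]. Speed limits (rad/s): [1.89, 1.89, 2.39, 2.39, 3.01, 3.01, 3.01].

## Interface

Orientations are given as [roll, pitch, yaw] about the fixed x, y, z axes, in that order (R = Rz(yaw) Ry(pitch) Rx(roll)).
In Python, from workcell import sensors, viewer, ticket gives the robot as it stands.
- The arm moves only by the shell command python3 -m creep 'ROWS' [FORCE]. ROWS is JSON, a list of rows, each a list of 3 entries, a list of its own where there are three numbers: the shift along the world's x, y, z in cm, then the turn about the world's z in rad, then the finger opening in cm, from 0 to 8.54. In form: [[[x, y, z], roll, gripper], ...]. A call has 1 to 12 rows; each row shifts and turns the pose as measured when the row begins; what a row does not reach is not made up. A row lasts 1/12 s, in which the tool goes at most 41.7 mm and 7.16 degrees, less where a joint would pass 70% of its speed; a pose out of reach is approached as far as the arm can. A call with a gripper value outside its range is refused whole. The fingers move at their own pace and stop on an object; FORCE is the grip in N (left out, the last holds). Time passes only in rows, so rows that do not move let the fingers close. It gives the time, the measured TCP pose, the force and the opening at its end, in the units of the state.
- sensors.observe(): the state, without advancing time (a new reading comes with each control period).
- viewer.grab_frame(name): name is "scene" or "side" or "wrist"; returns (picture, depth): 480x640x3 uint8, blue, green, red; 480x640 float32, m along the optical axis (not along the pixel's ray), 0 where there is no reading.
- viewer.camera_info(name): a dict with "vertical_fov" (degrees; the focal length in pixels is half the picture's height over the tangent of half this angle, whatever the lens; pixels are square), "cx", "cy" (the principal point, pixels), "world_from_camera" (4x4, takes a point from camera to world coordinates). Camera axes: x right, y down, z forward; pixel columns grow to the right and rows downward; lengths in m; the calibration is good to about 2 mm. A picture is of the moment at which its call begins: read the wrist's pose just before it. camera_info takes no time and is no camera call; for the wrist camera it gives the pose at the moment of the call.
- ticket.job_done(): hands the job in, once; it reports no verdict.
Trained networks look in the newest picture that a camera, given by its name, has taken for a name from the list of things; names that differ only in an ending like _2 or _b are one class to them, and where a whole thing is asked for, a point or a joint stands for the part that bears it (a point fixed in the world has none). Each returns a list of dicts, best first, with "score" (0 to 1); they miss things now and then, are a little off and sometimes report something else, mostly with a low value. They report only what shows in the picture. A call takes as long as a camera call. They do not tell look-alikes from the thing itself.
- viewer.search_frame(label, camera): "extent" ([left, top, width, height] in pixels, round what is visible of it).
- viewer.landmark_of(label, camera): "at" ([column, row] in pixels: a listed point, or the origin of a listed thing).
The state is a dict: "clock": time; "qpos": joint angles; "qd": joint speeds; "joint_efforts": joint torques, N m; "position": TCP position; "tool_rot": TCP orientation; "force": force on the tool from outside, world axes, zero at the start; "moment": the same for the moment, N m; "grip_width": finger opening in m.
Only numpy, scipy, OpenCV 4.12 (cv2) and the standard library are available. Lean on these libraries where they do the work, as an engineer would, in place of code of your own. Each camera call takes 0.05 s, during which the arm holds its last target. There are 200 camera calls.

## Task

On the lab bench one of the two metal filter holders still has its T-handled clamp bolt standing high, sitting crossed on top of its thread in the round boss. Turn that bolt backward (counter-clockwise seen from above), pressing lightly, until you feel it drop into the thread, then turn it forward (clockwise) about one full turn from there, so that it is started but not screwed down; never force it if it binds. Finish while still gripping the T-bar, holding the bolt still; leave the other holder's bolt and everything else on the bench as they are.

Things in the scene. Friction and masses are not known exactly. Their poses are not given: they have to be found in the camera images.
- bar_center (a point): Centre of the steel T-bar (60 mm long along x, 14 mm wide along y, 16 mm tall) on the bolt to be started; it lies on the bolt's upright axis and turns and sinks with it. At the start about 146 mm above the bench, with 42 mm free (only the 14 mm thick stem) between bar and the boss top below. About 0.1 Nm turns it; counter-clockwise from above is backward
- bolt: The same bolt as a solid; origin on its axis, 8 mm below bar_center. The drop lies 0.4 to 2.1 rad backward of the start; the opening is 0.6 rad wide, beyond it the bolt rides on top again. A spring and its weight (10 N) pull it down, but a firm grip held at one height keeps it up: press lightly or let go to find the drop. Forward from the start it binds within 2 rad
- bolt_sink (a joint): How far the bolt has sunk from its starting height, m: about 0 until the drop, 0.007 to 0.0083 right after it, then 0.008 more for each clockwise turn (about 0.016 after one turn; the thread ends after 1.5 turns). Once in the thread it cannot be pulled up out of it except by turning back
- holder: The filter holder with the high bolt: a fixed round steel drum 116 mm in diameter, cover top 58 mm above the bench, on it the round threaded boss (64 mm wide, 38 mm tall, its top 96 mm above the bench), a hose nozzle 18 mm long at the side of its -x axis. Origin: centre of its underside, on the bolt's axis
- boss: The round threaded boss on top of that holder, 64 mm wide, 38 mm tall, fixed; origin at the centre of its underside, 58 mm above the bench. Its inner thread cannot be seen. If the bolt binds, do not force it: never more than about 3 Nm of torque or 150 N of push
- twin: The other filter holder, the same in shape and fixed, whose T-bolt is already screwed down: its bar centre is 124 mm above the bench. To be left alone. Origin: centre of its underside
- twin_bar_end (a point): A point 28 mm out from the axis along the T-bar of the other holder, at mid-height of the bar; shows whether that bolt has been turned
- gasket: Loose black rubber ring lying on the bench between the holders, 48 mm across, 6 mm thick; origin under its centre
- beaker: Loose clear beaker, 72 mm across, 85 mm tall, beyond the holders; origin under its centre
- tip_box: Loose pipette-tip box, 120 x 85 x 58 mm, beyond the holders; origin under its centre
- pipette: Loose pipette lying at the left along its x axis, 240 mm long, 24 mm thick; origin under the middle of its handle, at bench level
- timer: Loose white timer lying at the right, 62 x 62 x 18 mm; origin under its centre
Things that resemble listed ones, but are neither listed nor needed, are in the scene too. Leave any orange or turquoise look-alike of the holder alone.

How it is judged:
By the outcome, as a careful person would: the job done as asked, in the order asked, and still so for the second after the job is handed in, while the arm keeps its last pose, push and grip.
It also fails if it takes over 72 s, if anything falls off the work surface, if the arm or the gripper's body presses on something with over 40 N, if the wrist force passes 120 N, or if a joint passes its speed limit or range.

## Working session

There is one attempt and no reset: what is moved stays moved. The work goes in short steps, Python scripts to look and compute and a shell command to move; the robot and the scene stay as the last step left them, time stands still between calls to the robot, and variables do not carry over. Pictures are saved under pics/ and viewed, about 8 in all and at most 12, crops included, and the job is handed in when it is done.

```bash
mkdir -p pics
cat > h.py <<'E'
import numpy as np,cv2
from workcell import sensors,viewer,ticket
def ray(n,u,v,info=None):
    c=info or viewer.camera_info(n);f=240/np.tan(np.radians(c["vertical_fov"])/2)
    T=np.array(c["world_from_camera"]);d=T[:3,:3]@np.array([(u-c["cx"])/f,(v-c["cy"])/f,1]);return T[:3,3],d
def atz(n,u,v,z):
    o,d=ray(n,u,v);return o+d*(z-o[2])/d[2]
def cloud(n,dep):
    c=viewer.camera_info(n);f=240/np.tan(np.radians(c["vertical_fov"])/2);T=np.array(c["world_from_camera"])
    v,u=np.mgrid[:480,:640];P=np.stack([(u-c["cx"])/f*dep,(v-c["cy"])/f*dep,dep],-1)
    return P@T[:3,:3].T+T[:3,3]
E
python3 - <<'E'
from h import *
np.set_printoptions(precision=3,suppress=True)
s=sensors.observe();print(s)
for n in("scene","side"):
    im,d=viewer.grab_frame(n);cv2.imwrite(f"pics/{n}0.png",im);P=cloud(n,d)
    for l in("bar_center","holder","twin_bar_end"):
        for r in viewer.landmark_of(l,n):
            u,v=r["at"];print(n,l,round(r["score"],2),np.round([u,v]),P[int(v),int(u)],atz(n,u,v,.146 if l=="bar_center" else .124 if "twin" in l else 0))
E
```

```text
{'clock': 0.0, 'qpos': array([-0.07 ,  0.522, -0.036,  1.6  ,  0.021,  1.021, -0.113]), 'qd': array([-0.   ,  0.   ,  0.   ,  0.001,  0.001, -0.002, -0.   ]), 'joint_efforts': array([ -0.004, -92.711,   1.978, -36.993,   0.018,   0.008,  -0.   ]), 'position': array([ 0.625, -0.   ,  0.245]), 'tool_rot': array([-3.14 ,  0.   ,  1.571]), 'force': array([ 0.62 ,  0.236, -0.075]), 'moment': array([-0.027, -0.051,  0.053]), 'grip_width': 0.08547585754207916}
scene bar_center 0.89 [425. 220.] [0.412 0.162 0.153] [0.402 0.16  0.146]
scene bar_center 0.82 [354. 189.] [ 0.373 -0.022  0.153] [ 0.364 -0.026  0.146]
scene bar_center 0.75 [383. 262.] [0.579 0.147 0.151] [0.572 0.145 0.146]
scene holder 0.86 [415. 272.] [0.458 0.169 0.055] [0.394 0.149 0.   ]
scene holder 0.67 [380. 321.] [0.628 0.171 0.054] [0.577 0.149 0.   ]
scene holder 0.66 [352. 243.] [ 0.417 -0.003  0.039] [ 0.37  -0.025  0.   ]
scene holder 0.64 [292. 219.] [0.675 0.012 0.257] [ 0.353 -0.207  0.   ]
scene twin_bar_end 0.71 [262. 214.] [ 0.524 -0.17   0.126] [ 0.524 -0.169  0.124]
side bar_center 0.85 [207. 212.] [0.399 0.1
[... 297 characters left out ...]
56  0.123 0.072] [0.522 0.01  0.146]
side bar_center 0.23 [387. 268.] [ 0.721 -0.007  0.02 ] [ 0.626 -0.152  0.146]
side holder 0.78 [296. 251.] [0.559 0.095 0.041] [0.579 0.149 0.   ]
side holder 0.66 [221. 326.] [ 0.364 -0.083  0.057] [ 0.372 -0.023  0.   ]
side holder 0.64 [386. 267.] [ 0.72  -0.005  0.022] [0.735 0.018 0.   ]
side holder 0.63 [215. 269.] [0.393 0.097 0.042] [0.4   0.152 0.   ]
side holder 0.62 [232. 412.] [ 0.343 -0.248  0.058] [ 0.348 -0.206  0.   ]
side holder 0.58 [289. 193.] [0.569 0.146 0.15 ] [0.662 0.418 0.   ]
side holder 0.28 [365. 436.] [ 0.503 -0.326  0.018] [ 0.509 -0.317  0.   ]
side twin_bar_end 0.28 [338. 370.] [ 0.503 -0.237  0.056] [ 0.476 -0.292  0.124]
```

View pics/scene0.png

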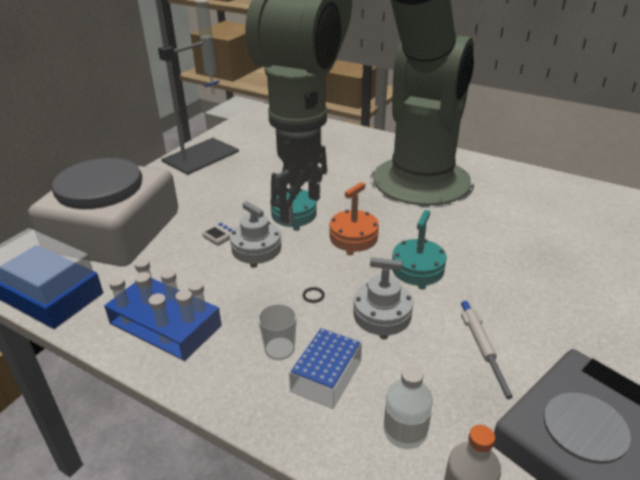

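View pics/side0.png

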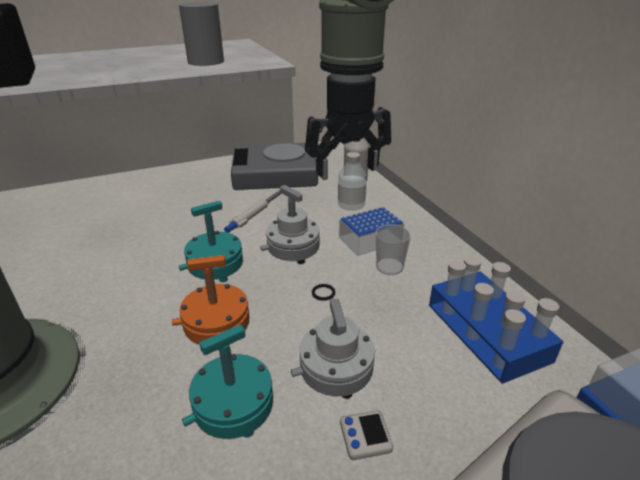

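Run:
```python
from h import *
np.set_printoptions(precision=4,suppress=True)
for n in("scene","side"):
    im,d=viewer.grab_frame(n);P=cloud(n,d)
    m=(d>0)&(np.hypot(P[...,0]-.571,P[...,1]-.149)<.045)&(P[...,2]>.132)&(P[...,2]<.165)
    q=P[m];top=q[q[:,2]>.149];print(n,len(q),q[:,2].max(),len(top))
    if len(top)>5:
        r=cv2.minAreaRect((top[:,:2]*1000).astype(np.float32));print(r,top.mean(0))
        w,V=np.linalg.eigh(np.cov(top[:,:2].T));print("axis ang",np.arctan2(V[1,1],V[0,1])%np.pi, w**.5)
```

```text
scene 337 0.15624176812314516 181
((575.1128540039062, 151.62037658691406), (18.88399887084961, 59.43470764160156), 23.504638671875) [0.5757 0.1523 0.1522]
axis ang 1.9013731536698901 [0.0043 0.0173]
side 220 0.1535924938582679 104
((574.177734375, 148.11328125), (15.5949068069458, 59.29594802856445), 16.141826629638672) [0.5735 0.1461 0.1514]
axis ang 1.8933595654114013 [0.0042 0.0175]
```

The high grey bolt is at about (383,262) in the scene view and (290,192) in the side view. It belongs to the left-hand holder, and its bar centre is near (0.574, 0.149) at a bar angle of about 1.90 rad. The twin is at (255,210) in the scene view, with its bar low. I'll move above the high bolt and check with the wrist camera.

```bash
python3 -m creep '[[[-0.9,2.5,0],0.055,8.5],[[-0.9,2.5,0],0.055,8.5],[[-0.9,2.5,0],0.055,8.5],[[-0.9,2.5,0],0.055,8.5],[[-0.8,2.5,0],0.055,8.5],[[-0.7,2.4,0],0.05,8.5],[[0,0,0],0,8.5],[[0,0,0],0,8.5]]' 30
cat > w.py <<'E'
from h import *
import sys
np.set_printoptions(precision=4,suppress=True)
s=sensors.observe();print(s["position"],s["tool_rot"],s["qpos"][6],s["force"])
im,d=viewer.grab_frame("wrist");P=cloud("wrist",d);cv2.imwrite(f"pics/{sys.argv[1]}.png",im)
zt=float(sys.argv[2]);m=(d>0)&(np.hypot(P[...,0]-.574,P[...,1]-.149)<.045)&(abs(P[...,2]-zt)<.005)
q=P[m];print(len(q),np.median(q[:,2]) if len(q) else 0)
if len(q)>20:print(cv2.minAreaRect((q[:,:2]*1000).astype(np.float32)));w,V=np.linalg.eigh(np.cov(q[:,:2].T));print(q.mean(0),np.arctan2(V[1,1],V[0,1])%np.pi,w**.5)
for r in viewer.landmark_of("bar_center","wrist"):print(r,atz("wrist",*r["at"],.146))
E
python3 w.py w1 .154
```

```text
clock: 1.17
position: [0.5708, 0.1536, 0.2455]
tool_rot: [3.14, 0.001, 1.909]
force: [-0.3, -0.4, 0.3]
grip_width: 0.0851
[0.5708 0.1536 0.2455] [3.1403 0.001  1.9086] -0.09726123646194042 [-0.2544 -0.373   0.2724]
2007 0.152574245797045
((571.2810668945312, 149.95913696289062), (13.834786415100098, 59.7780647277832), 18.849315643310547)
[0.5706 0.1516 0.1524] 1.8992632919285442 [0.004 0.017]
{'at': [319.6, 246.2], 'score': 0.91} [0.5733 0.1489 0.146 ]
{'at': [45.2, 146.9], 'score': 0.78} [0.4014 0.1543 0.146 ]
```

View pics/w1.png

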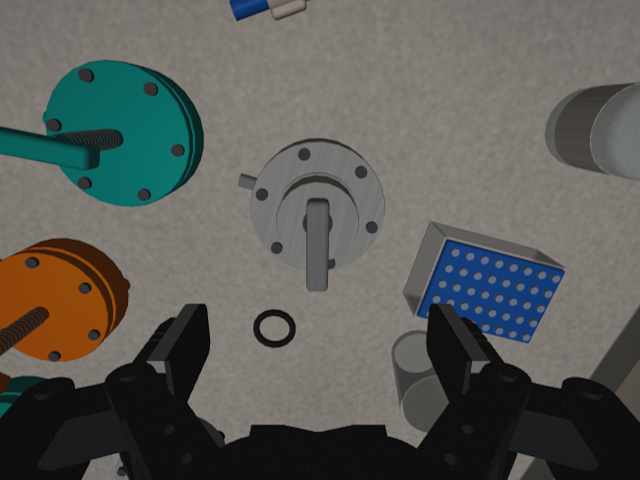

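The wrist view shows the T-bar at about (317,245), lined up between the open jaws with clear space on both sides. The measured bar centre is (0.5715, 0.1495). Next I'll descend, and then close.

```bash
python3 -m creep '[[[0.1,-0.4,-2.5],-0.008,8.5],[[0,0,-2.5],0,8.5],[[0,0,-2.5],0,8.5],[[0,0,-2],0,8.5],[[0,0,-0.9],0,8.5],[[0,0,0],0,8.5]]' 30; python3 -c "
from h import *;s=sensors.observe();print(s['qpos'],s['position'])"
```

```text
clock: 1.77
position: [0.575, 0.1424, 0.139]
tool_rot: [3.136, 0.004, 1.887]
force: [-0.5, -0.1, 0.3]
grip_width: 0.0851
[-0.25439108  0.59887574 -0.12909094  1.78004164  0.11050311  0.76423873
 -0.12405946] [0.57495772 0.1424284  0.13901574]
```

```bash
python3 -m creep '[[[-0.3,0.6,0.1],0.012,8.5],[[0,0,0],0,8.5]]' 30; python3 w.py w2 .154
```

```text
clock: 1.93
position: [0.5724, 0.1478, 0.1409]
tool_rot: [3.136, 0.004, 1.898]
force: [0.4, -0.0, 0.6]
grip_width: 0.0849
[0.5724 0.1478 0.1409] [3.1361 0.0038 1.8983] -0.1254302694231766 [ 0.4375 -0.0028  0.5732]
6531 0.15290680229796044
((574.0249633789062, 148.4790496826172), (57.539947509765625, 84.45530700683594), 81.83625030517578)
[0.5747 0.1528 0.1529] 2.2109143308996124 [0.0152 0.0162]
{'at': [318.7, 324.9], 'score': 0.9} [0.5719 0.1494 0.146 ]
```

```bash
python3 -m creep '[[[-0.05,0.15,0],0,5],[[0,0,0],0,3],[[0,0,0],0,1],[[0,0,0],0,1],[[0,0,0],0,1],[[0,0,0],0,1],[[0,0,0],0,1]]' 30
```

```text
clock: 2.62
position: [0.5724, 0.1485, 0.1443]
tool_rot: [3.134, 0.005, 1.897]
force: [2.0, 0.3, 3.1]
grip_width: 0.0134
```

```bash
python3 -m creep '[[[0,0,-0.1],0.08,1],[[0,0,-0.1],0.08,1],[[0,0,-0.1],0.08,1]]' 30;python3 -c "
from h import *;s=sensors.observe();print(s['qpos'][6],s['position'],s['moment'])"
```

```text
clock: 2.87
position: [0.5727, 0.1487, 0.1437]
tool_rot: [3.133, 0.006, 2.141]
force: [-7.5, -1.1, 16.4]
grip_width: 0.0134
0.07295791253405325 [0.57272139 0.14870558 0.14371397] [-0.43884114  1.6046178  -0.39874305]
```

```bash
python3 -m creep '[[[-0.02,0,-0.08],0.08,1],[[-0.02,0,-0.08],0.08,1],[[0,0,-0.08],0.08,1]]' 25;python3 -m creep '[[[0,0,-0.08],0.08,1],[[0,0,-0.08],0.05,1],[[0,0,-0.08],0,1]]' 25
```

```text
clock: 3.12
position: [0.5731, 0.1489, 0.144]
tool_rot: [3.13, 0.007, 2.391]
force: [-2.2, 1.4, 6.1]
grip_width: 0.0133
clock: 3.37
position: [0.5735, 0.1492, 0.1441]
tool_rot: [3.129, 0.008, 2.533]
force: [-5.4, -1.0, 15.4]
grip_width: 0.013
```

```bash
python3 -m creep '[[[-0.04,0,-0.1],0.08,1],[[-0.04,0,-0.1],0.08,1],[[0,0,-0.12],0,1]]' 25;python3 -m creep '[[[-0.04,0,-0.1],0.08,1],[[-0.04,0,-0.1],0.08,1],[[0,0,-0.12],0,1]]' 25
```

```text
clock: 3.62
position: [0.5735, 0.1495, 0.1438]
tool_rot: [3.127, 0.01, 2.7]
force: [-11.7, -1.7, 30.0]
grip_width: 0.0136
clock: 3.87
position: [0.5736, 0.1498, 0.1439]
tool_rot: [3.126, 0.013, 2.867]
force: [-10.5, -2.6, 26.5]
grip_width: 0.0135
```

```bash
python3 -m creep '[[[-0.04,-0.02,-0.08],0.08,1],[[-0.04,-0.02,-0.08],0.08,1],[[0,0,-0.1],0,1]]' 25;python3 -m creep '[[[-0.04,-0.02,-0.08],0.08,1],[[-0.04,-0.02,-0.08],0.08,1],[[0,0,-0.1],0,1]]' 25
```

```text
clock: 4.12
position: [0.5737, 0.15, 0.1441]
tool_rot: [3.125, 0.016, 3.034]
force: [-8.0, -2.1, 19.9]
grip_width: 0.0134
clock: 4.37
position: [0.5736, 0.1503, 0.1442]
tool_rot: [3.124, 0.019, -3.081]
force: [-9.6, -2.2, 22.3]
grip_width: 0.0138
```

```bash
python3 -m creep '[[[-0.04,-0.03,-0.08],0.08,1],[[-0.04,-0.03,-0.08],0.08,1],[[0,0,-0.1],0,1]]' 25;python3 -m creep '[[[-0.04,-0.03,-0.08],0.08,1],[[-0.04,-0.03,-0.08],0.08,1],[[0,0,-0.1],0,1]]' 25
```

```text
clock: 4.62
position: [0.5735, 0.1505, 0.1423]
tool_rot: [3.123, 0.022, -2.913]
force: [3.0, 0.8, -8.7]
grip_width: 0.0134
clock: 4.87
position: [0.5734, 0.1509, 0.1386]
tool_rot: [3.121, 0.023, -2.747]
force: [2.8, 1.8, -9.9]
grip_width: 0.0133
```

The bolt is dropping into the thread. I'll stop turning and let it go down.

```bash
python3 -m creep '[[[0,0,-0.15],0,1],[[0,0,-0.15],0,1],[[0,0,-0.15],0,1],[[0,0,-0.1],0,1]]' 25;python3 -m creep '[[[0,0,-0.1],0,1],[[0,0,-0.05],0,1]]' 25;python3 -c "
from h import *;s=sensors.observe();print(s['qpos'][6],s['position'],s['moment'])"
```

```text
clock: 5.2
position: [0.5736, 0.1509, 0.1364]
tool_rot: [3.123, 0.024, -2.751]
force: [-7.0, -1.3, 14.6]
grip_width: 0.0134
clock: 5.37
position: [0.5735, 0.1509, 0.1367]
tool_rot: [3.125, 0.025, -2.754]
force: [-1.2, 0.0, 2.7]
grip_width: 0.0132
1.2341829673957445 [0.57352059 0.150908   0.13668904] [-0.12133106  0.39398274  0.16797024]
```

Sunk by about 7.6 mm and seated. Next I'll turn it forward clockwise, starting from yaw -2.754 (q7 = 1.234).

```bash
python3 -m creep '[[[0,0,-0.02],-0.08,1],[[0,0,-0.02],-0.1,1],[[0,0,-0.02],-0.1,1],[[0,0,-0.02],-0.1,1],[[0,0,-0.02],-0.1,1]]' 25;python3 -c "
from h import *;s=sensors.observe();print(s['qpos'][6],s['position'],s['moment'])"
```

```text
clock: 5.78
position: [0.5737, 0.15, 0.1361]
tool_rot: [3.126, 0.025, 3.025]
force: [0.5, 0.1, -1.8]
grip_width: 0.013
0.7990468066172798 [0.57371337 0.1499813  0.13613409] [-0.10983814  0.17322165  0.14582706]
```

```bash
for i in 1; do python3 -m creep '[[[0,0,-0.02],-0.1,1],[[0,0,-0.02],-0.1,1],[[0,0,-0.02],-0.1,1],[[0,0,-0.02],-0.1,1],[[0,0,-0.02],-0.1,1],[[0,0,-0.02],-0.1,1],[[0,0,-0.02],-0.1,1],[[0,0,-0.02],-0.1,1],[[0,0,-0.02],-0.1,1],[[0,0,-0.02],-0.1,1]]' 25; done; python3 -m creep '[[[0,0,-0.02],-0.1,1],[[0,0,-0.02],-0.1,1],[[0,0,-0.02],-0.1,1],[[0,0,-0.02],-0.1,1],[[0,0,-0.02],-0.1,1],[[0,0,-0.02],-0.1,1],[[0,0,-0.02],-0.1,1],[[0,0,-0.02],-0.1,1]]' 25;python3 -c "
from h import *;s=sensors.observe();print(s['qpos'][6],s['position'],s['moment'])"
```

```text
clock: 6.62
position: [0.5726, 0.1484, 0.1348]
tool_rot: [3.128, 0.027, 1.958]
force: [-1.1, -1.6, -0.6]
grip_width: 0.0135
clock: 7.28
position: [0.5711, 0.1484, 0.1337]
tool_rot: [3.129, 0.028, 1.106]
force: [-0.3, -0.4, -1.6]
grip_width: 0.0131
-0.7885673602747226 [0.57110474 0.14840805 0.13368992] [0.25983496 0.1590391  0.19237214]
```

```bash
python3 -m creep '[[[0,0,-0.02],-0.1,1],[[0,0,-0.02],-0.1,1],[[0,0,-0.02],-0.1,1],[[0,0,-0.02],-0.1,1],[[0,0,-0.02],-0.1,1],[[0,0,-0.02],-0.1,1],[[0,0,-0.02],-0.1,1],[[0,0,-0.02],-0.1,1],[[0,0,-0.02],-0.1,1],[[0,0,-0.02],-0.1,1]]' 25; python3 -c "
from h import *;s=sensors.observe();print(s['qpos'][6],s['position'],s['moment'])"
```

```text
clock: 8.12
position: [0.57, 0.15, 0.1324]
tool_rot: [3.129, 0.027, 0.041]
force: [0.3, 0.5, -4.3]
grip_width: 0.0133
-1.611486019816988 [0.5699917  0.14996856 0.13240937] [ 0.13710738 -0.30610291  0.15009129]
```

3.49 rad forward so far, with the sink matching. I'll release, lift clear, turn back by half a turn and regrip.

```bash
python3 -m creep '[[[0,0,0],0,8.5],[[0,0,0],0,8.5],[[0,0,0],0,8.5],[[0,0,0],0,8.5],[[0,0,0],0,8.5],[[0,0,0],0,8.5]]' 25; python3 -m creep '[[[0,0,1.5],0,8.5],[[0,0,1.5],0,8.5],[[0,0,1.5],0,8.5],[[0,0,0],0,8.5]]';python3 -m creep '[[[0,0,0],0.12,8.5],[[0,0,0],0.12,8.5],[[0,0,0],0.12,8.5],[[0,0,0],0.12,8.5],[[0,0,0],0.12,8.5],[[0,0,0],0.12,8.5],[[0,0,0],0.12,8.5],[[0,0,0],0.12,8.5],[[0,0,0],0.12,8.5],[[0,0,0],0.12,8.5],[[0,0,0],0.12,8.5],[[0,0,0],0.12,8.5]]'
```

```text
clock: 8.62
position: [0.5699, 0.1504, 0.1329]
tool_rot: [3.129, 0.027, 0.045]
force: [0.1, 0.1, 0.9]
grip_width: 0.0837
clock: 8.95
position: [0.5694, 0.1497, 0.179]
tool_rot: [3.129, 0.028, 0.048]
force: [0.2, -0.3, 1.0]
grip_width: 0.0848
clock: 9.95
position: [0.5688, 0.1496, 0.1761]
tool_rot: [3.13, 0.027, 1.543]
force: [0.4, 0.8, -0.0]
grip_width: 0.0851
```

```bash
python3 -m creep '[[[0,0,0],0.12,8.5],[[0,0,0],0.12,8.5],[[0,0,0],0.12,8.5],[[0,0,0],0.12,8.5],[[0,0,0],0.12,8.5],[[0,0,0],0.12,8.5],[[0,0,0],0.12,8.5],[[0,0,0],0.12,8.5],[[0,0,0],0.12,8.5],[[0,0,0],0.12,8.5],[[0,0,0],0.12,8.5],[[0,0,0],0.05,8.5]]'; python3 w.py w3 .142
```

```text
clock: 10.95
position: [0.5673, 0.1488, 0.1721]
tool_rot: [3.13, 0.025, 2.975]
force: [0.3, -0.6, -0.3]
grip_width: 0.0849
[0.5673 0.1488 0.1721] [3.1304 0.0246 2.9755] 0.814573086060288 [ 0.2566 -0.5887 -0.3084]
3337 0.14040900340595425
((570.9005126953125, 148.91358947753906), (14.015799522399902, 59.94399642944336), 89.50910949707031)
[0.5684 0.1491 0.1403] 3.1327291254400356 [0.004 0.017]
{'at': [318.9, 287.0], 'score': 0.65} [0.564  0.1491 0.146 ]
```

View pics/w3.png

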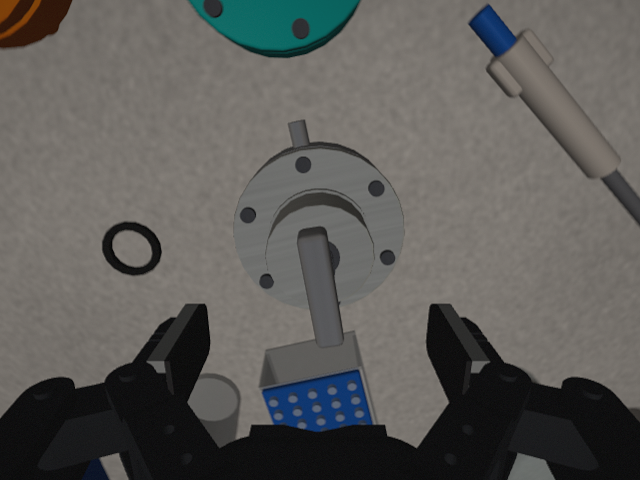

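The bar is at about (320,285) in the wrist view. Its yaw is 3.13 and its top is at 0.1404, so it has sunk about 12.2 mm, as expected. I'll align and regrip.

```bash
python3 -m creep '[[[0.35,0,0],0.08,8.5],[[0,0,0],0.075,8.5],[[0,0,-1.2],0,8.5],[[0,0,-1.2],0,8.5],[[0,0,-0.9],0,8.5],[[0,0,0],0,8.5]]'
```

```text
clock: 11.55
position: [0.5703, 0.1484, 0.1348]
tool_rot: [3.13, 0.023, 3.113]
force: [-0.4, -0.3, 0.1]
grip_width: 0.0851
```

```bash
python3 -m creep '[[[0.05,0.05,-0.5],0.02,6],[[0,0,0],0,3],[[0,0,0],0,1],[[0,0,0],0,1],[[0,0,0],0,1],[[0,0,0],0,1],[[0,0,0],0,1],[[0,0,0],0,1]]' 25; python3 -c "
from h import *;s=sensors.observe();print(s['qpos'][6],s['position'],s['moment'])"
```

```text
clock: 12.22
position: [0.5704, 0.1502, 0.1288]
tool_rot: [3.129, 0.023, 3.132]
force: [1.8, 0.6, -5.7]
grip_width: 0.0138
0.9241951317581736 [0.57038054 0.15019743 0.1287522 ] [-0.16170911 -0.23450576  0.02568935]
```

```bash
python3 -m creep '[[[0,0,-0.01],-0.1,1],[[0,0,-0.02],-0.1,1],[[0,0,-0.02],-0.1,1],[[0,0,-0.02],-0.1,1],[[0,0,-0.02],-0.1,1],[[0,0,-0.02],-0.1,1],[[0,0,-0.02],-0.1,1],[[0,0,-0.02],-0.1,1],[[0,0,-0.02],-0.1,1],[[0,0,-0.02],-0.1,1]]' 25; python3 -c "
from h import *;s=sensors.observe();print(s['qpos'][6],s['position'],s['moment'])"; python3 -m creep '[[[0,0,-0.02],-0.1,1],[[0,0,-0.02],-0.1,1],[[0,0,-0.02],-0.1,1],[[0,0,-0.02],-0.1,1],[[0,0,-0.02],-0.1,1],[[0,0,-0.02],-0.1,1],[[0,0,-0.02],-0.1,1],[[0,0,-0.02],-0.1,1]]' 25;python3 -c "
from h import *;s=sensors.observe();print(s['qpos'][6],s['position'],s['moment'])"
```

```text
clock: 13.05
position: [0.5711, 0.1514, 0.1274]
tool_rot: [3.125, 0.023, 2.09]
force: [2.5, 1.7, -4.9]
grip_width: 0.0134
0.05413573652703082 [0.57109139 0.15138758 0.12739259] [ 0.01637348 -0.02474025  0.17817683]
clock: 13.72
position: [0.5722, 0.1515, 0.1261]
tool_rot: [3.123, 0.023, 1.25]
force: [2.9, -1.2, -3.4]
grip_width: 0.0135
-0.6202826368393425 [0.57220347 0.15154921 0.12605629] [ 0.01192173 -0.07687063  0.34960811]
```

```bash
python3 -m creep '[[[0,0,-0.02],-0.1,1],[[0,0,-0.02],-0.1,1],[[0,0,-0.02],-0.1,1],[[0,0,-0.02],-0.1,1],[[0,0,-0.02],-0.1,1],[[0,0,-0.02],-0.1,1],[[0,0,-0.02],-0.1,1],[[0,0,-0.02],-0.1,1],[[0,0,-0.02],-0.1,1],[[0,0,0],0,1],[[0,0,0],0,1],[[0,0,0],0,1]]' 25; python3 w.py w4 .137
```

```text
clock: 14.72
position: [0.5732, 0.1505, 0.1251]
tool_rot: [3.121, 0.021, 0.303]
force: [0.7, -1.6, -3.3]
grip_width: 0.0139
[0.5732 0.1505 0.1251] [3.1206 0.0215 0.3028] -1.350740026477842 [ 0.6967 -1.5573 -3.3106]
6672 0.13686414557404938
((573.7319946289062, 147.1907501220703), (58.84329605102539, 38.15333938598633), 38.52480697631836)
[0.5764 0.1508 0.1368] 0.2994502883029231 [0.0067 0.0158]
{'at': [318.7, 337.2], 'score': 0.87} [0.582  0.1525 0.146 ]
```

View pics/w4.png

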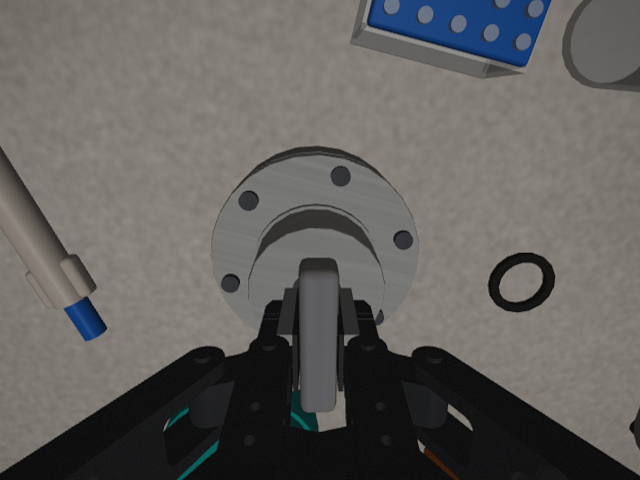

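The bar (320,335) is held squarely between the pads. Its top is at 0.1369, so it has sunk about 15.7 to 16 mm, and it has turned about 6.35 rad forward since the drop. I'll check it is still, then hand in.

```bash
python3 -m creep '[[[0,0,0],0,1],[[0,0,0],0,1],[[0,0,0],0,1]]' 25; python3 -c "
from h import *;s=sensors.observe();print(abs(s['qd']).max(),s['moment']);ticket.job_done()"
```

```text
clock: 15.07
position: [0.5732, 0.1505, 0.1251]
tool_rot: [3.121, 0.021, 0.306]
force: [0.5, -0.2, -3.4]
grip_width: 0.0136
0.008222234997426112 [ 0.3623262  -0.03598722 -0.09861201]
the job is handed in; nothing more can be done
```

The high bolt is started in its thread, about one full turn in, and the gripper is still holding its T-bar. I handed the job in at 15.07 s; no verdict is reported.

- **Finding the drop:** I turned the bolt backward about 1.5 rad under a light press (30 N at most) until it dropped. It sank about 7.6 mm, and I was at about 1.64 rad when I stopped turning.
- **Turning forward:** I then turned it clockwise about 6.35 rad. This took one release and regrip after about 3.5 rad, because of the wrist joint's range. It never bound; the wrist moment stayed below about 0.4 Nm at every reading on the way in.
- **Last checks:** The total sink is about 16 mm (bar top went from 0.1526 to 0.1369 m). The arm was still, with about 3 N on the wrist, and the bar sat squarely in the jaws at a 13.6 mm opening.
- **Disagreements:** The angle and sink readings agree to within a few tenths of a millimetre. In the final wrist picture, the network's point for the bar centre was about 9 mm off the gripped position. I had it intersected at the starting bar height, and the gripper was partly hiding the bar.
- **Other objects:** I moved only around the target holder. I did not take a separate final picture of the twin holder.

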